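# Unlock a rinse filter and hold it up to the inspection lens

### The arm

A 6-joint arm with a two-finger parallel gripper is mounted at the origin on the work surface. World frame = base frame: x ahead of the robot, y to its left, z up, the work surface at z = 0. Lengths are in m, angles in rad, forces in N, time in s.
With the tool pointing down it reaches from about 0.375 to 0.975 m from the base axis. Payload 3.8 kg.
Tool frame: the origin (TCP) lies on the centre line of the jaws, within the pads' length; the fingertips stand 17 mm ahead of it and the grasp point (between the pads) lies 2 mm behind it (bot.tip_extent is the distance from the TCP to the fingertips, in m); z points along the fingers, y is the line along which they close (so a half turn about z gives the same grasp; the last joint's range is limited). The gripper opens to 85 mm and grips with 20 to 120 N. Pads are 22 mm wide; open, the fingers measure 114 mm over their backs; the gripper's body (76 mm by 85 mm) begins 54 mm behind the grasp point. The pads swing forward as they close: fully open they stand 13 mm farther back than shut.
Start: joints at [-1.358, 0.264, 1.604, -0, 1.274, -0.037], TCP at [0.167, -0.654, 0.248] pointing down, gripper open.
Joint ranges: [-2.63, 2.63], [-0.94, 2.18], [0.31, 2.57], [-1.31, 4.45], [0, 2.66], [-2.55, 2.55]. Speed limits (rad/s): [2.57, 2.57, 3.14, 3.14, 3.14, 3.14].

### API

Orientations are given as a rotation vector (axis times angle).
In Python, from workcell import readout, read_camera, finish_job, bot gives the robot as it stands.
- The arm moves only by the tool jog_arm, never from a script. Its argument "deltas" is one flat list of numbers, 7 for each row, row after row: the shift along the tool's x, y, z in m, then the turn, a rotation vector about the tool's x, y, z in degrees, then the gripper command: -1 is shut, 1 is fully open, values between are in proportion. A call has 1 to 8 rows; each row is the pose to reach, as a shift and turn from the pose commanded when the call began, along the tool's axes at that moment; what a row does not reach only later rows make up. A row lasts 1/10 s, in which the tool goes at most 50 mm and 8.59 degrees, less where a joint would pass 70% of its speed; a pose out of reach is approached as far as the arm can. A call with a gripper value outside its range is refused whole. The fingers move at their own pace and stop on an object; "squeeze" is the grip in N (left out, the last holds). Time passes only in rows, so rows that repeat a pose let the fingers close. It gives the time, the measured TCP pose, the force, the opening and the grip force at its end, in the units of the state.
- readout.read_state(): the state, without advancing time (a new reading comes with each control period).
- read_camera(name): name is "side" or "top" or "wrist"; returns a dict with "color" (384x512x3 uint8, blue, green, red), "fx", "fy", "cx", "cy" (pixels), "origin" and "attitude" of the camera in the world. Camera axes: x right, y down, z forward; pixel columns grow to the right and rows downward; lengths in m; the calibration is good to about 2 mm. A picture is of the moment at which its call begins. There is no depth.
- finish_job(): hands the job in; it is judged then, once.
The state is a dict: "time": time; "q": joint angles; "joint_vel": joint speeds; "joint_torque": joint torques, N m; "tool_pos": TCP position; "tcp_rot": TCP orientation; "wrist_force": force on the tool from outside, world axes, zero at the start; "torque": the same for the moment, N m; "width": opening from 0.0 (shut) to 1.0 (fully open); "grip_force": force on a finger pad.
Only numpy, scipy, OpenCV 4.12 (cv2) and the standard library are available. Lean on these libraries where they do the work, as an engineer would, in place of code of your own. Each camera call takes 0.05 s, during which the arm holds its last target. There are 200 camera calls.

### The job

Turn the filter cartridge in its housing until its lug stands in the gap of the keeper ring, then draw it up out of the well. Tip it over and finish while still holding it in the air in front of the inspection lens: its foot towards the lens, about 8 cm from the glass, centred on the lens and square to it (the cartridge in line with the sloping viewing axis). Touch nothing with it there, do not bump the lens or its stand, and leave everything else on the worktop where it is.

Things in the scene. Friction and masses are not known exactly. Their poses are not given: they have to be found in the camera images.
- housing: fixed steel filter housing on the worktop, 140 x 140 x 85 mm high, small grey keypad on its -x side; origin at the centre of its underside, z up. In its top is a round well with a grey keeper ring around it.
- well (a point): centre of the well's mouth, at the housing's top. Well 44 mm across, 66 mm deep. Keeper ring: outer diameter 100 mm, top 13.5 mm above the housing's top; its overhanging lip (underside 8.5 mm above the housing's top, inner diameter 68 mm) holds the filter's lug down everywhere except at one gap (21 mm wide at the lip's inner edge, 30 mm at the outside).
- gap (a point): middle of the gap in the keeper ring, 42 mm from the well's axis (housing's -x side), 3 mm above the housing's top
- filter_knob (a point): loose filter cartridge (about 180 g), given at the grip point: on the axis of its round grey knob (30 mm across, 60 mm long), 44 mm above the housing's top while seated; the knob reaches 22 mm above and 38 mm below this point. z runs up the axis, -x points the way of the lug, as does a black rib on top of the knob.
- filter_lug (a point): outer end of the cartridge's single lug (10 mm wide, 5 mm thick, sticking out of the flange to 42 mm from the axis). At the start it is under the keeper ring, 35 to 75 degrees anticlockwise (seen from above) from the gap, so a clockwise turn brings it to the gap; there is no stop. Seated and turned to the gap, this point coincides with gap.
- filter_foot (a point): centre of the cartridge's lower end face, on the axis 104 mm below filter_knob; z runs up the axis. The steel strainer above it, 40 mm across and 60 mm long, sits in the well with 2 mm play all round and turns freely; above that a 52 mm flange, 6 mm thick, rests on the housing.
- stand: fixed white stand of the inspection lens, z up; its 110 x 100 x 18 mm foot plate runs from 80 to 190 mm along +x from the origin, with a short post. The lens looks over its -x side, which is turned roughly to the robot's left (world +y, within 12 degrees).
- lens: the inspection lens on the stand, a white cylinder 64 mm across and 55 mm long; origin at the centre of its dark front face, 130 mm above the worktop. Its z axis is the viewing axis, pointing out of the face, sloping upward 45 degrees above level, roughly to the robot's left (world +y).
- soap_bottle: bystander: white soap bottle, 64 mm across, 160 mm tall; its origin is at its underside's centre
- tablet_jar: bystander: low white jar, 48 mm across, 55 mm tall, standing between the housing and the lens stand; its origin is at its underside's centre
- steel_bowl: bystander: steel bowl, 110 mm across, 35 mm tall; its origin is at its underside's centre
- swab_box: bystander: cardboard box 60 x 90 x 45 mm; its origin is at its underside's centre
- wipes_tub: bystander: white tub, 80 mm across, 110 mm tall; its origin is at its underside's centre
- steel_cup: bystander: steel cup, 70 mm across, 80 mm tall; its origin is at its underside's centre
- brush: bystander: hand brush lying on the worktop; its origin is at its middle
Things that resemble listed ones, but are neither listed nor needed, are in the scene too. What is shaped like the stand but pink or yellow is not meant.

How it is judged:
On the way, in this order (a step that is already met when the one before it is completed fails the run):
1. the lug stands in the gap while the cartridge is still seated (lug end within 9 mm of the gap's middle) (distance between filter_lug and gap below 0.009 m), for 0.1 s.
2. the cartridge is drawn clear of the housing (foot more than 10 mm above the keeper ring) (z of filter_foot in the frame of housing above 0.11 m), for 0.1 s.
At the end, for the whole second after the job is handed in: The gripper holds the cartridge still, foot towards the lens: axis within 15 degrees of the viewing axis, foot centre within 25 mm of it each way, 50 to 110 mm in front of the glass and over 130 mm above the worktop, touching neither housing nor lens nor stand (angle between the z axis of filter_foot and the z axis of lens, either way round below 0.26 rad and angle between filter_foot's own z axis and vertical below 1.3 rad and x of filter_foot in the frame of lens between -0.025 and 0.025 m and y of filter_foot in the frame of lens between -0.025 and 0.025 m and z of filter_foot in the frame of lens between 0.05 and 0.11 m and height (world z) of filter_foot above 0.13 m and contact force between filter and the fingers above 1 N and contact force between filter and housing below 0.2 N and contact force between filter and stand below 0.2 N and linear speed of filter below 0.03 m/s); the arm keeps its last pose, push and grip.
It fails at once if the lens or its stand is bumped (over 3 N) (contact force between stand and the arm above 3 N or contact force between stand and the fingers above 3 N or contact force between stand and filter above 3 N).
It fails at once if something else on the worktop is shifted by more than 30 mm (distance of any of soap_bottle, tablet_jar, steel_bowl, swab_box, wipes_tub, steel_cup, brush from where it was at the start of the episode above 0.03 m).
It also fails if it takes over 42 s, if anything falls off the work surface, if the arm or the gripper's body presses on something with over 40 N, if the wrist force passes 120 N, or if a joint passes its speed limit or range.

## Working session

There is one attempt and no reset: what is moved stays moved. The work goes in short steps, Python scripts to look and compute and a tool call to move; the robot and the scene stay as the last step left them, time stands still between calls to the robot, and variables do not carry over. Pictures are saved under pics/ and viewed, at most 10 in all, crops included, and the job is handed in when it is done.

Besides the shell and the picture viewer there is one more tool, called as name(argument=value, ...) on one line, values as JSON. jog_arm: Moves the arm, as the interface text tells. Its arguments: {"type":"object","properties":{"deltas":{"type":"array"},"squeeze":{"type":"number"}},"required":["deltas"]}

```bash
ls; mkdir -p pics
cat > h.py <<'E'
from workcell import readout, read_camera, finish_job, bot
import numpy as np, cv2
from scipy.spatial.transform import Rotation as R
def att(c):
    a=np.array(c["attitude"],float)
    return a if a.shape==(3,3) else R.from_rotvec(a).as_matrix()
def snap(n,f):
    c=read_camera(n); cv2.imwrite(f,c["color"]); 
    np.savez(f[:-4]+".npz",**{k:np.array(v) for k,v in c.items()}); return c
def ray(c,u,v):
    d=att(c)@np.array([(u-c["cx"])/c["fx"],(v-c["cy"])/c["fy"],1]); return np.array(c["origin"]),d/np.linalg.norm(d)
def onz(c,u,v,z):
    o,d=ray(c,u,v); return o+d*(z-o[2])/d[2]
def proj(c,p):
    q=att(c).T@(np.array(p)-c["origin"]); return c["fx"]*q[0]/q[2]+c["cx"],c["fy"]*q[1]/q[2]+c["cy"]
def tri(*rs):
    A=0;b=0
    for o,d in rs:
        P=np.eye(3)-np.outer(d,d);A=A+P;b=b+P@o
    return np.linalg.solve(A,b)
E
python3 - <<'E'
from h import *
for n in("top","side"):
    c=snap(n,f"pics/{n}0.png"); print(n,c["fx"],c["cx"],c["cy"],c["origin"],c["attitude"])
    if n=="top": t=c["color"]
    else: s=c["color"]
print(readout.read_state())
E
```

```text
pics
top 461.60088342394994 255.44275832360663 190.2865662436632 [0.41973787 0.04232174 1.60198515] [-2.17834097  2.19967437 -0.08672377]
side 425.35862445783187 253.51407946752974 189.1459917949576 [0.42239198 1.19346149 0.80135452] [-0.11007532  2.67611317 -1.53610547]
{'time': 0.1, 'q': array([-1.35792118e+00,  2.64664501e-01,  1.60528092e+00, -1.50770095e-06,
        1.27370177e+00, -3.69064710e-02]), 'joint_vel': array([ 0.0009267 , -0.00267963, -0.00404724,  0.00124124,  0.0001495 ,
       -0.00069686]), 'joint_torque': array([ 2.83033514e-04, -5.16707575e+01, -3.68589664e+01, -8.48839522e-05,
        6.32346535e-03,  1.56612958e-05]), 'tool_pos': array([ 0.16671163, -0.65342144,  0.24707198]), 'tcp_rot': array([-3.11509302e+00, -3.91082641e-01,  2.85651603e-04]), 'wrist_force': array([-1.22813405, -0.65114431, -0.84580927]), 'torque': array([-0.01278745,  0.0154265 ,  0.030832  ]), 'grip_force': 0.0, 'width': 0.9965142568695001}
```

View pics/top0.png

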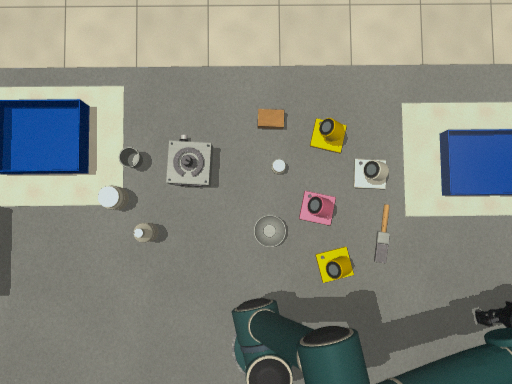

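View pics/side0.png

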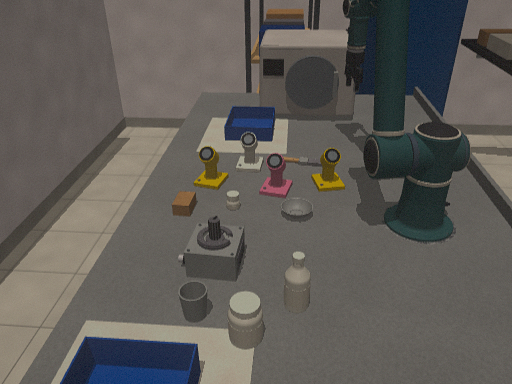

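Top picture: housing at (189,163), with a knob-like thing at (184,138). Shaped like the stand are yellow (328,134), yellow (336,265), pink (317,207) and white (371,173). Only the white one fits. I'll enlarge the housing and the white stand to confirm.

Run:
```python
from h import *
t=cv2.imread("pics/top0.png");s=cv2.imread("pics/side0.png")
z=lambda im,x,y:cv2.resize(im[y:y+72,x:x+96],None,fx=4.1666,fy=4.1666,interpolation=cv2.INTER_CUBIC)
a=np.vstack([np.hstack([z(t,145,127),z(t,325,137)]),np.hstack([z(s,168,208),z(s,205,118)])])
cv2.imwrite("pics/crop0.png",a);print(a.shape)
c=dict(np.load("pics/top0.npz"))
print(onz(c,189.5,163,.085),onz(c,371,173,.0), np.linalg.norm(onz(c,189.5,163,.085)[:2]))
```

```text
(600, 800, 3)
[0.62027411 0.24660413 0.085     ] [ 0.5906058  -0.37567945  0.        ] 0.6674979938577765
```

View pics/crop0.png

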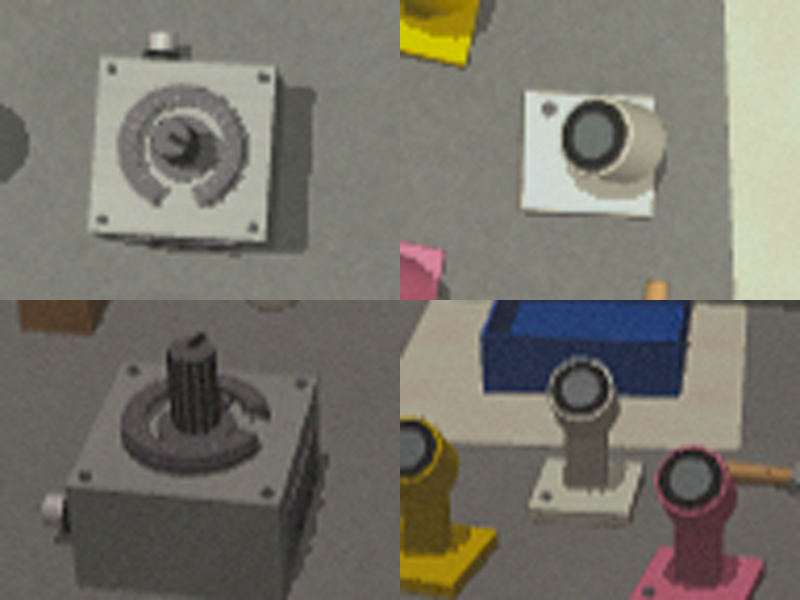

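```bash
cat >> h.py <<'E'
def delta(p,Rt):
    s=readout.read_state(); R0=R.from_rotvec(s["tcp_rot"]); 
    d=R0.inv().apply(np.array(p)-s["tool_pos"]); r=(R0.inv()*Rt).as_rotvec(degrees=True)
    print("t",s["time"],"pos",s["tool_pos"].round(4),"q",s["q"].round(2)); print("delta mm",(d*1000).round(1),"deg",r.round(1),"|",np.linalg.norm(d).round(3))
def down(yaw): # tool x at yaw deg, z down
    y=np.radians(yaw);x=[np.cos(y),np.sin(y),0];z=[0,0,-1];return R.from_matrix(np.array([x,np.cross(z,x),z]).T)
E
python3 -c "
from h import *
delta([.623,.25,.33],down(114))"
```

```text
t 0.1 pos [ 0.1667 -0.6534  0.2471] q [-1.36  0.26  1.61 -0.    1.27 -0.04]
delta mm [ 665.5 -762.8  -81.3] deg [ -0.1  -0.1 -99.7] | 1.016
```

jog_arm(deltas=[0.2, -0.23, -0.04, 0, 0, -60, 1, 0.28, -0.32, -0.08, 0, 0, -60, 1, 0.28, -0.32, -0.08, 0, 0, -60, 1, 0.28, -0.32, -0.08, 0, 0, -60, 1, 0.28, -0.32, -0.08, 0, 0, -60, 1, 0.28, -0.32, -0.08, 0, 0, -60, 1, 0.28, -0.32, -0.08, 0, 0, -60, 1, 0.28, -0.32, -0.08, 0, 0, -60, 1])

```text
time: 0.9
tool_pos: [0.3447, -0.3014, 0.322]
tcp_rot: [-2.501, -1.901, -0.0]
wrist_force: [1.0, -0.1, -0.1]
width: 1.0
grip_force: 0.0
```

```bash
python3 -c "
from h import *
delta([.623,.25,.33],down(114))"
```

```text
t 0.9 pos [ 0.3447 -0.3014  0.322 ] q [-0.77 -0.2   1.94  0.    1.39 -0.5 ]
delta mm [605.8 120.4  -7.8] deg [ -0.   -0.  -39.5] | 0.618
```

jog_arm(deltas=[0.4, 0.08, 0, 0, 0, -40, 1, 0.4, 0.08, 0, 0, 0, -40, 1, 0.4, 0.08, 0, 0, 0, -40, 1, 0.4, 0.08, 0, 0, 0, -40, 1, 0.4, 0.08, 0, 0, 0, -40, 1, 0.4, 0.08, 0, 0, 0, -40, 1, 0.4, 0.08, 0, 0, 0, -40, 1, 0.4, 0.08, 0, 0, 0, -40, 1])

```text
time: 1.7
tool_pos: [0.5264, 0.0551, 0.3217]
tcp_rot: [-1.703, -2.64, 0.001]
wrist_force: [0.9, -1.1, 0.1]
width: 1.003
grip_force: 0.0
```

```bash
python3 -c "
from h import *
delta([.623,.25,.33],down(114))"
```

```text
t 1.7 pos [0.5264 0.0551 0.3217] q [ 0.06 -0.05  1.82 -0.    1.38 -0.37]
delta mm [137.8 168.4  -8.4] deg [-0.   0.   0.3] | 0.218
```

jog_arm(deltas=[0.138, 0.168, -0.01, 0, 0, 0, 1, 0.138, 0.168, -0.01, 0, 0, 0, 1, 0.138, 0.168, -0.01, 0, 0, 0, 1, 0.138, 0.168, -0.01, 0, 0, 0, 1, 0.138, 0.168, -0.01, 0, 0, 0, 1, 0.138, 0.168, -0.01, 0, 0, 0, 1])

```text
time: 2.3
tool_pos: [0.6227, 0.2507, 0.3304]
tcp_rot: [-1.699, -2.641, 0.001]
wrist_force: [-0.4, -0.7, -0.1]
width: 1.001
grip_force: 0.0
```

```bash
python3 -c "
from h import *
delta([.623,.25,.33],down(114))
c=snap('wrist','pics/w1.png');print(c['fx'],c['origin'],c['attitude']);print('well',proj(c,[.623,.25,.085]),'knobtop',proj(c,[.623,.25,.151]))"
```

```text
t 2.3 pos [0.6227 0.2507 0.3304] q [ 0.35  0.22  1.51  0.    1.41 -0.08]
delta mm [-0.7 -0.   0.4] deg [-0.1 -0.   0.5] | 0.001
272.451142956553 [0.59303474 0.31861879 0.45621248] [2.79148607 0.60547571 0.08453273]
well (np.float64(253.57075254704955), np.float64(163.19360908069862)) knobtop (np.float64(253.39781059554215), np.float64(174.56678525460444))
```

View pics/w1.png

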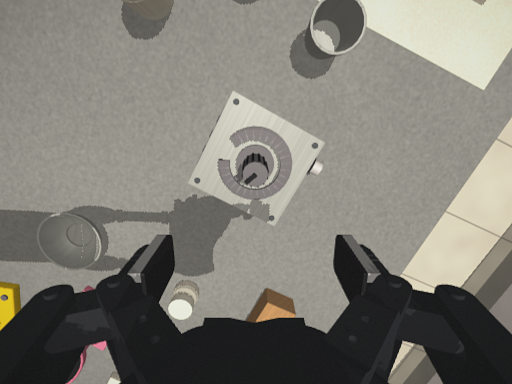

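Wrist picture: knob at about (254,174), keeper gap to its left near (225,155), and a dark rib reaching from the knob's centre towards (246,182). I'll enlarge it to read the angle.

Run:
```python
from h import *
c=dict(np.load("pics/w1.npz"));im=c["color"]
cv2.imwrite("pics/w1c.png",cv2.resize(im[125:215,195:315],None,fx=6.6,fy=6.6,interpolation=cv2.INTER_CUBIC))
a=np.radians(175.9)
for z,r in((.151,.015),(.0985,.042)): print([np.round((np.array(proj(c,[.623+r*np.cos(a+np.radians(k)),.25+r*np.sin(a+np.radians(k)),z]))-[195,125])*6.6) for k in(0,35,55,75)])
print((np.array(proj(c,[.623,.25,.151]))-[195,125])*6.6)
```

```text
[array([309., 287.]), array([300., 336.]), array([309., 364.]), array([327., 387.])]
[array([201., 166.]), array([181., 288.]), array([203., 355.]), array([247., 409.])]
[385.42554993 327.14078268]
```

View pics/w1c.png

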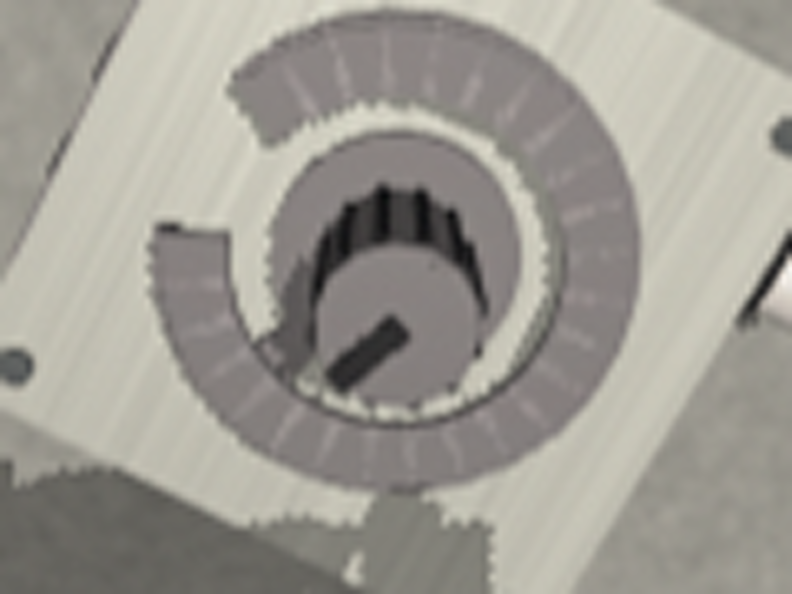

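The rib points about 71° anticlockwise of the gap: rib end (338,382), knob centre (400,325), gap middle (249,190). That is within the stated 35–75°. Next I descend with a yaw of -40°, so that q6 keeps room for the clockwise turn.

jog_arm(deltas=[0.0, 0.0, 0.05, 0, 0, -8, 1, 0.0, 0.001, 0.1, 0, 0, -16, 1, 0, 0.0015, 0.14, 0, 0, -24, 1, 0, 0.0015, 0.17, 0, 0, -32, 1, 0, 0.0015, 0.19, 0, 0, -40, 1, 0, 0.0015, 0.203, 0, 0, -40, 1, 0, 0.0015, 0.203, 0, 0, -40, 1, 0, 0.0015, 0.203, 0, 0, -40, 1])

```text
time: 3.15
tool_pos: [0.6242, 0.248, 0.13]
tcp_rot: [0.703, 3.061, 0.001]
wrist_force: [0.6, -0.4, 0.8]
width: 0.999
grip_force: 0.0
```

jog_arm(deltas=[0, 0, 0, 0, 0, 0, -1, 0, 0, 0, 0, 0, 0, -1, 0, 0, 0, 0, 0, 0, -1, 0, 0, 0, 0, 0, 0, -1, 0, 0, 0, 0, 0, 0, -1, 0, 0, 0, 0, 0, 0, -1, 0, 0, 0, 0, 0, 0, -1, 0, 0, 0, 0, 0, 0, -1], squeeze=50)

```text
time: 3.95
tool_pos: [0.6243, 0.2488, 0.1299]
tcp_rot: [0.698, 3.062, 0.001]
wrist_force: [-0.8, 0.4, 5.0]
width: 0.338
grip_force: 49.0
```

```bash
python3 -c "
from h import *
delta([.624,.25,.127],down(83))"
```

```text
t 3.95 pos [0.6243 0.2488 0.1299] q [ 0.34  0.35  1.72  0.    1.07 -0.78]
delta mm [0.7 0.9 2.9] deg [ 0.1  0.  71.3] | 0.003
```

jog_arm(deltas=[0, 0, 0, 0, 0, 7, -1, 0, 0, 0, 0, 0, 14, -1, 0, 0, 0, 0, 0, 21, -1, 0, 0, 0, 0, 0, 28, -1, 0, 0, 0, 0, 0, 35, -1, 0, 0, 0, 0, 0, 42, -1, 0, 0, 0, 0, 0, 49, -1, 0, 0, 0, 0, 0, 55, -1])

```text
time: 4.75
tool_pos: [0.6244, 0.2478, 0.1299]
tcp_rot: [2.038, 2.389, -0.0]
wrist_force: [-0.9, -4.2, 6.1]
width: 0.34
grip_force: 49.4
```

jog_arm(deltas=[0, 0, 0, 0, 0, 5, -1, 0, 0, 0, 0, 0, 11, -1, 0, 0, 0, 0, 0, 16, -1, 0, 0, 0, 0, 0, 16, -1, 0, 0, 0, 0, 0, 16, -1, 0, 0, 0, 0, 0, 16, -1])

```text
time: 5.35
tool_pos: [0.6243, 0.2481, 0.1299]
tcp_rot: [2.346, 2.087, 0.001]
wrist_force: [0.1, -1.5, 6.5]
width: 0.338
grip_force: 49.4
```

Run:
```python
from h import *
delta([.624,.25,.13],down(83))
c=snap('wrist','pics/w2.png');t=snap('side','pics/s2.png');P=snap('top','pics/t2.png')
def crop(c,z,f,w=60,h=45):
    u,v=map(int,proj(c,[.6,.25,z])); print(u,v); return cv2.resize(c["color"][max(v-h,0):v+h,u-w:u+w],(400,300),interpolation=cv2.INTER_CUBIC)
a=np.vstack([np.hstack([crop(c,.1,0,80,60),crop(t,.1,0,36,27)]),np.hstack([crop(P,.1,0,36,27)]*2)])
cv2.imwrite("pics/c2.png",a)
```

```text
t 5.35 pos [0.6243 0.2481 0.1299] q [ 0.34  0.35  1.72 -0.    1.07  0.46]
delta mm [ 1.9 -0.5 -0.1] deg [0.1 0.  0.3] | 0.002
214 232
222 234
187 168
```

View pics/c2.png

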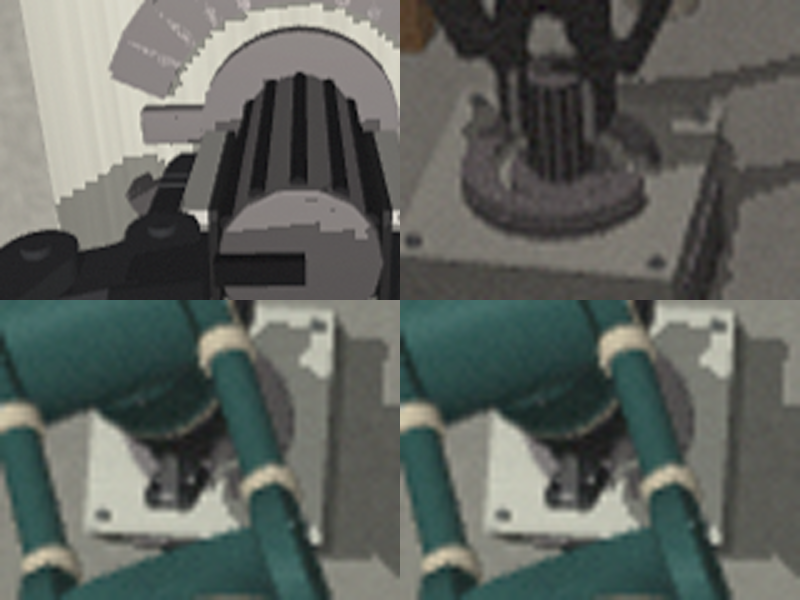

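The wrist crop shows the lug's end at about (143,124), in the open gap, with the gap's near edge at (112,75)–(165,95). Now to compare this with the projected gap.

Run:
```python
from h import *
c=dict(np.load("pics/w2.npz"))
u,v=214,232
f=lambda p:((np.array(proj(c,p))-[u-80,v-60])*2.5).round()
C=np.array([.6235,.250,0]);a=np.radians(175.9);X=np.array([np.cos(a),np.sin(a),0]);Y=np.array([-X[1],X[0],0])
for z in(.088,.0905): print("gap",f(C+.042*X+[0,0,z]))
for s in(-1,1): print("edges",s,f(C+.0324*X+s*.0105*Y+[0,0,.0985]),f(C+.0477*X+s*.015*Y+[0,0,.0985]))
for k in(-10,10):
  b=a+np.radians(k);print(k,f(C+.042*np.array([np.cos(b),np.sin(b),0])+[0,0,.0905]))
```

```text
gap [138. 128.]
gap [136. 132.]
edges -1 [162. 104.] [99. 90.]
edges 1 [171. 180.] [114. 198.]
-10 [135. 106.]
10 [142. 157.]
```

The lug sits within about 1° of the gap's middle. Lift now.

jog_arm(deltas=[0, 0, -0.01, 0, 0, 0, -1, 0, 0, -0.03, 0, 0, 0, -1, 0, 0, -0.06, 0, 0, 0, -1, 0, 0, -0.1, 0, 0, 0, -1, 0, 0, -0.14, 0, 0, 0, -1, 0, 0, -0.18, 0, 0, 0, -1, 0, 0, -0.21, 0, 0, 0, -1, 0, 0, -0.24, 0, 0, 0, -1], squeeze=70)

```text
time: 6.3
tool_pos: [0.6232, 0.2484, 0.37]
tcp_rot: [-2.347, -2.088, 0.001]
wrist_force: [0.2, 0.3, -2.1]
width: 0.332
grip_force: 69.9
```

```bash
cat >> h.py <<'E'
n=np.array([.032,.706,.707]);n/=np.linalg.norm(n);L=np.array([.5873,-.3445,.131])
def tip(yaw): 
    ax=np.cross([0,0,-1],-n);return R.from_rotvec(ax/np.linalg.norm(ax)*np.arccos(n[2]))*down(yaw)
E
python3 - <<'E'
from h import *
delta(L+.26*n,tip(83)); print(L+.26*n)
c=snap('side','pics/s3.png'); print(proj(c,[.624,.25,.4]),proj(c,[.624,.25,.265]))
cv2.imwrite("pics/s3c.png",cv2.resize(c["color"][100:300,130:330],(600,600),interpolation=cv2.INTER_CUBIC))
E
```

```text
t 6.3 pos [0.6232 0.2484 0.37  ] q [0.34 0.21 1.45 0.   1.48 0.46]
delta mm [-409.7   20.3   55.3] deg [ -3.4 -44.8   0.3] | 0.414
[ 0.59562288 -0.16087655  0.31488354]
(np.float64(206.98740588182457), np.float64(133.49885975668693)) (np.float64(210.46167051822013), np.float64(182.11317033531233))
```

View pics/s3c.png

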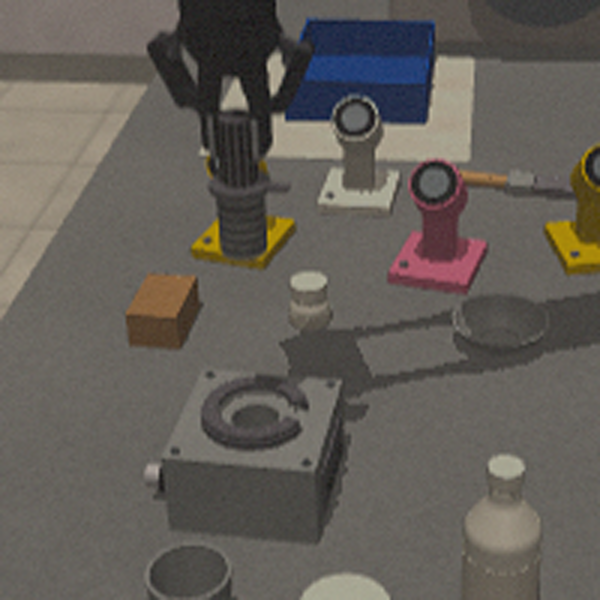

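The cartridge hangs upright, clear of the housing, with its foot at about z 0.265. Next I carry it to the lens while tipping it.

jog_arm(deltas=[-0.035, 0.002, 0, 0, 0, 0, -1, -0.075, 0.004, 0, 0, -6, 0, -1, -0.12, 0.006, 0, -1, -12, 0, -1, -0.165, 0.008, 0.0, -1.5, -19, 0, -1, -0.21, 0.01, 0.01, -2, -26, 0, -1, -0.255, 0.012, 0.02, -2.5, -33, 0, -1, -0.3, 0.015, 0.03, -3, -39, 0, -1, -0.335, 0.017, 0.04, -3.4, -44.8, 0, -1])

```text
time: 7.15
tool_pos: [0.6008, -0.0878, 0.3275]
tcp_rot: [1.853, 1.65, -0.718]
wrist_force: [0.6, -0.6, -2.2]
width: 0.332
grip_force: 69.8
```

```bash
python3 -c "
from h import *
delta(L+.255*n,tip(83)); delta(L+.185*n,tip(83))"
```

```text
t 7.15 pos [ 0.6008 -0.0878  0.3275] q [ 0.2   0.19  1.73 -0.76  1.49  0.48]
delta mm [-42.7   1.   65.8] deg [0.1 0.1 0.3] | 0.078
t 7.15 pos [ 0.6008 -0.0878  0.3275] q [ 0.2   0.19  1.73 -0.76  1.49  0.48]
delta mm [-42.5   0.9 135.8] deg [0.1 0.1 0.3] | 0.142
```

jog_arm(deltas=[-0.03, 0.001, 0.02, 0, 0, 0, -1, -0.042, 0.001, 0.05, 0, 0, 0, -1, -0.042, 0.001, 0.08, 0, 0, 0, -1, -0.042, 0.001, 0.1, 0, 0, 0, -1, -0.042, 0.001, 0.1, 0, 0, 0, -1, -0.042, 0.001, 0.1, 0, 0, 0, -1])

```text
time: 7.75
tool_pos: [0.5946, -0.1863, 0.2866]
tcp_rot: [1.857, 1.652, -0.716]
wrist_force: [1.0, 0.2, -1.3]
width: 0.34
grip_force: 69.8
```

Run:
```python
from h import *
delta(L+.185*n,tip(83))
s=snap('side','pics/s4.png');t=snap('top','pics/t4.png')
cs=[]
for c in(s,t):
    u,v=map(int,proj(c,L+.08*n)); print(u,v)
    cs.append(cv2.resize(c["color"][v-50:v+50,u-33:u+33],(396,600),interpolation=cv2.INTER_CUBIC))
    F=readout.read_state(); p=F["tool_pos"]; z=R.from_rotvec(F["tcp_rot"]).as_matrix()[:,2]
    g=lambda q:((np.array(proj(c,q))-[u-33,v-50])*6).round()
    print("pred foot",g(p+.105*z),"flange",g(p+.042*z),"lens",g(L))
cv2.imwrite("pics/c4.png",np.hstack(cs))
```

```text
t 7.75 pos [ 0.5946 -0.1863  0.2866] q [ 0.04  0.18  1.82 -0.81  1.33  0.43]
delta mm [-2.1 -0.1 37.1] deg [ 0.1 -0.1  0.3] | 0.037
245 130
pred foot [193. 280.] flange [180. 237.] lens [218. 350.]
358 166
pred foot [156. 294.] flange [ 85. 279.] lens [281. 322.]
```

View pics/c4.png

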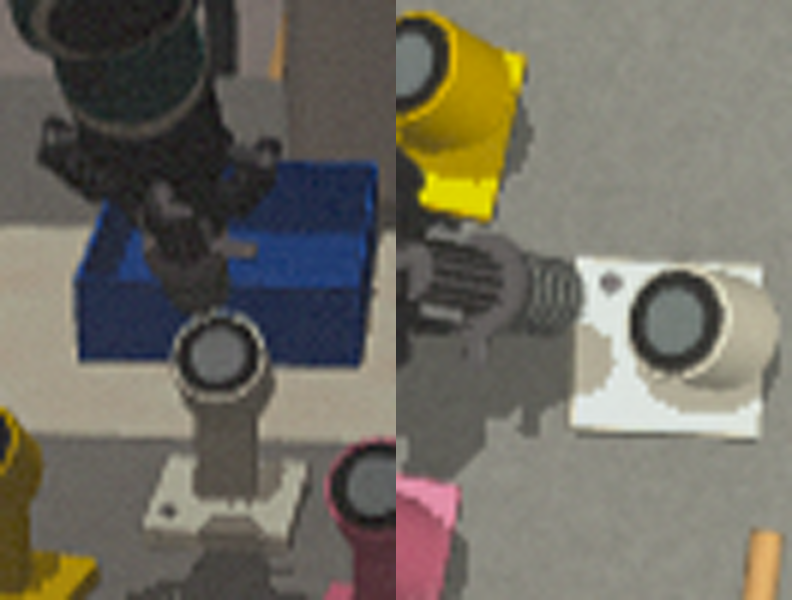

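Both views match the prediction: top-view foot at (182,297) in line with the lens at (281,322), and no slip in the grip. Last 37 mm.

jog_arm(deltas=[-0.001, 0, 0.01, 0, 0, 0, -1, -0.002, 0, 0.022, 0, 0, 0, -1, -0.002, 0, 0.032, 0, 0, 0, -1, -0.002, 0, 0.037, 0, 0, 0, -1, -0.002, 0, 0.037, 0, 0, 0, -1, -0.002, 0, 0.037, 0, 0, 0, -1, -0.002, 0, 0.037, 0, 0, 0, -1, -0.002, 0, 0.037, 0, 0, 0, -1])

```text
time: 8.65
tool_pos: [0.5944, -0.2137, 0.2634]
tcp_rot: [1.856, 1.651, -0.713]
wrist_force: [0.2, 0.8, -1.4]
width: 0.336
grip_force: 69.8
```

Run:
```python
from h import *
delta(L+.185*n,tip(83))
s=snap('side','pics/s5.png');t=snap('top','pics/t5.png')
cs=[]
for c in(s,t):
    u,v=map(int,proj(c,L+.08*n))
    cs.append(cv2.resize(c["color"][v-50:v+50,u-33:u+33],(396,600),interpolation=cv2.INTER_CUBIC))
    F=readout.read_state(); p=F["tool_pos"]; z=R.from_rotvec(F["tcp_rot"]).as_matrix()[:,2]
    g=lambda q:((np.array(proj(c,q))-[u-33,v-50])*6).round()
    print("pred foot",g(p+.105*z),"lowest rim",g(p+.105*z+.02*np.array([0,.707,-.707])),"near rim",g(p+.105*z+.02*np.array([0,-.707,.707])),"lens",g(L))
cv2.imwrite("pics/c5.png",np.hstack(cs))
```

```text
t 8.65 pos [ 0.5944 -0.2137  0.2634] q [-0.01  0.19  1.84 -0.83  1.27  0.44]
delta mm [ 0.9 -1.2  1.3] deg [ 0.2 -0.1  0.2] | 0.002
pred foot [201. 300.] lowest rim [199. 330.] near rim [203. 271.] lens [218. 350.]
pred foot [200. 302.] lowest rim [167. 306.] near rim [234. 299.] lens [281. 322.]
```

View pics/c5.png

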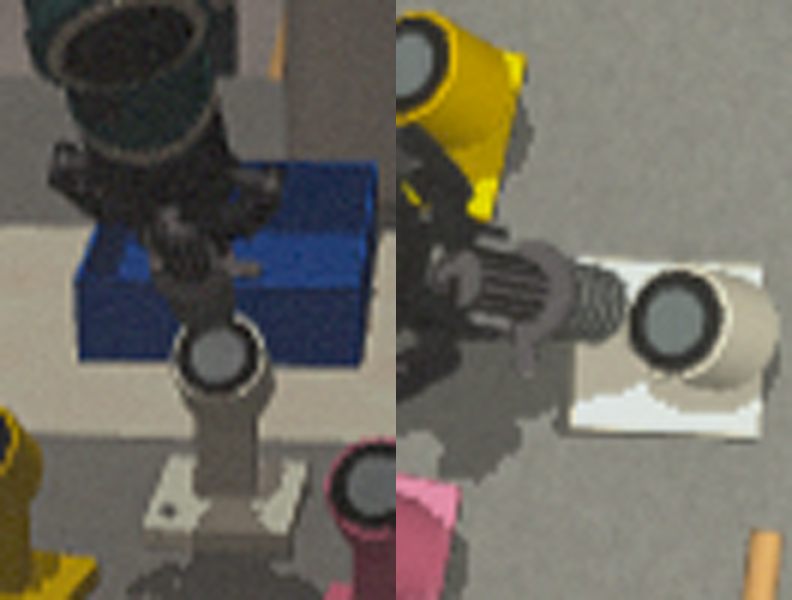

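The foot rims at (627,300) in the top view and (205,325) in the side view match the predictions within a few mm. Handing in.

```bash
python3 -c "
from h import *
print(finish_job())"
```

```text
the job is handed in; nothing more can be done
None
```

I turned the cartridge into the keeper gap, drew it out and handed the job in with it held foot-first in line with the inspection lens, about 8 cm from the glass by my measurement; `finish_job()` returned no verdict.

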